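Join the two halves of a serving board with its cam lock

TASK

The wooden serving board is in two parts: slide the loose leaf up to the main board so that the stud on its edge goes into the cam lock and the leaf rests against the buffers, then turn the cam's wing grip clockwise until the cam has drawn the leaf snugly tight. Stop as soon as it is firmly tight (feel for the resistance; do not over-tighten), and leave the other things on the hob alone.

Things in the scene. Friction and masses are not known exactly. Their poses are not given: they have to be found in the camera images.
- main_board: Fixed light-wood board lying on the hob, 130 (its x) x 100 (y) x 32 mm. Origin at its underside, below the cam's axis; z up. Its +y points from the cam out of the joining edge (y = +30 mm). An open-topped channel in that edge, 18 mm wide (x = -9 to +9), leads to the cam; two rubber buffers stand out of the edge at x = +-45, height 16.
- main_edge (a point): Point on main_board's joining edge, over the channel: y = +30 mm, height 32 mm. The buffers stand 3 mm out of the edge, give or take 0.4 mm (screw setting, not measurable), and are springy: together 15 N per mm. Slid home, the leaf has main_board's yaw and its origin is at x = 0, y = 98 mm (+-0.4, where the buffers stop it) of main_board; its head has 2 mm play sideways.
- leaf: Loose light-wood board, 130 x 130 x 32 mm, about 0.45 kg, lying flat; friction takes 2 to 6 N to slide it. Origin at the centre of its underside, z up; -y points out of its joining face (y = -65 mm). From that face stands a steel stud at x = 0, height 18 mm: fixed 14 mm collar 7.5 mm long, 5.6 mm neck, 14 mm ball head centred at y = -88 mm (+-2.6 mm screw depth, not told).
- cam_turn (a joint): Cam angle, rad: 0 = open (red dot out of the joining edge, head can enter); grows clockwise from above; stops -0.25, 1.95; friction 0.15 N m, stays put. With the leaf on the buffers the curved slot catches the head somewhere from 0.45 to 1.2 (hidden settings); from there each 0.1 rad adds about 11 N to the pull on the stud, 0.12 N m to the moment. Tight: 7 to 25 N, best 15; over 35 is too much.
- leaf_rail (a point): The middle of the dark grip rail on the leaf, 56 mm above the hob: an upright bar 80 mm long (leaf x), 14 mm thick (leaf y), its top 68 mm and its foot 32 mm above the hob, at y = +20 mm of the leaf.
- cam_grip (a point): Point on the cam's vertical axis, 56 mm above the hob, in the middle of the dark wing grip of the cam: a bar 48 mm long, 12 mm thick, from 33 to 68 mm above the hob. It stands on a 50 mm metal cap, 33 mm high. Axes as main_board's.
- cam: The cam lock (cap, wing grip and curved slot). Origin as main_board's. The wing grip lies along its own y; a red dot marks the end (+y) at the slot's mouth. It turns on cam_turn.
- pepper_mill: Bystander: dark wooden pepper mill, 58 mm wide, 150 mm tall; origin at its foot.
- honey_jar: Bystander: honey jar with a grey lid, 63 mm wide, 95 mm tall; origin at its foot.
- salt_shaker: Bystander: glass salt shaker, 44 mm wide, 90 mm tall; origin at its foot.
- tin_a: Bystander: small food tin, 58 mm wide, 72 mm tall; origin at its foot.
- sardine_tin: Bystander: flat tin, 63 x 105 x 26 mm; origin at its underside.
- teaspoon: Bystander: metal teaspoon, 139 mm long, lying flat.

How it is judged:
By the outcome, as a careful person would: the job done as asked, in the order asked, and still so for the second after the job is handed in, with the robot touching nothing.
It also fails if it takes over 61 s, if anything falls off the work surface, if the arm or the gripper's body presses on something with over 40 N, if the wrist force passes 120 N, or if a joint passes its speed limit or range.

ROBOT

A 6-joint arm with a two-finger parallel gripper is mounted at the origin on a cart in front of the work surface, level with it; the furniture and walls round the work are solid. World frame = base frame: x ahead of the robot, y to its left, z up, the work surface at z = 0. Lengths are in m, angles in rad, forces in N, time in s.
With the tool pointing down it reaches from about 0.3 to 0.875 m from the base axis. Payload 6.4 kg.
Tool frame: the origin (TCP) lies at the very end of the fingers, on their centre line; the grasp point (between the pads) lies robot.grip_depth behind it (robot.grip_depth is the distance from the TCP to the grasp point, in m); z points along the fingers, y is the direction in which the jaws open and shut (so a half turn about z gives the same grasp; the last joint's range is limited). The gripper opens to 88 mm and grips with 3 to 60 N. Pads are 18 mm wide; open, the fingers measure 123 mm over their backs; the gripper's body (75 mm by 187 mm) begins 45 mm behind the grasp point.
Start: joints at [-1.43, 0.181, 1.607, -0, 1.354, -0.206], TCP at [0.195, -0.541, 0.239] pointing down, gripper open.
Joint ranges: [-2.99, 2.99], [-0.89, 2.07], [0.3, 2.58], [-1.14, 4.28], [0, 2.63], [-3.12, 3.12]. Speed limits (rad/s): [2.57, 2.57, 3.01, 3.14, 3.14, 3.14].

INTERFACE

Orientations are given as a 3x3 rotation matrix whose columns are the frame's x, y, z axes.
In Python, from cell import robot gives the robot as it stands.
- The arm moves only by the tool arm_command, never from a script. Its argument "increments" is a list of rows, each a list of 4 numbers: the shift along the tool's x, y, z in m, then the turn about the tool's z in units of 5 degrees (1.0 is 5 degrees). In form: [[x, y, z, twist], ...]. A call has 1 to 10 rows; each row is the pose to reach, as a shift and turn from the pose commanded when the call began, along the tool's axes at that moment; what a row does not reach only later rows make up. A row lasts 1/12 s, in which the tool goes at most 41.7 mm and 7.16 degrees, less where a joint would pass 70% of its speed; a pose out of reach is approached as far as the arm can. A call with a gripper value outside its range is refused whole. "jaw" is the gripper's target within -1 to 1 (shut at 1, half-way at 0, fully open at -1), set as the call begins (left out, the last holds). The fingers move at their own pace and stop on an object; "newtons" is the grip in N (left out, the last holds). Time passes only in rows, so rows that repeat a pose let the fingers close. It gives the time, the measured TCP pose, the force and the opening at its end, in the units of the state.
- robot.state(): the state, without advancing time (a new reading comes with each control period).
- robot.grab_frame(name): name is "scene" or "side" or "wrist"; returns the picture (384x512x3 uint8, red, green, blue); there is no depth.
- robot.get_calibration(name): a dict with "vertical_fov" (degrees; the focal length in pixels is half the picture's height over the tangent of half this angle, whatever the lens; pixels are square), "cx", "cy" (the principal point, pixels), "extrinsics" (4x4, takes a point from camera to world coordinates). Camera axes: x right, y down, z forward; pixel columns grow to the right and rows downward; lengths in m; the calibration is good to about 2 mm. A picture is of the moment at which its call begins: read the wrist's pose just before it. get_calibration takes no time and is no camera call; for the wrist camera it gives the pose at the moment of the call.
- robot.sign_off(): hands the job in, once; it reports no verdict.
The state is a dict: "t": time; "joints": joint angles; "joint_vel": joint speeds; "joint_torque": joint torques, N m; "position": TCP position; "tcp_rot": TCP orientation; "force": force on the tool from outside, world axes, zero at the start; "torque": the same for the moment, N m; "grip_width": finger opening in m.
Only numpy, scipy, OpenCV 4.12 (cv2) and the standard library are available. Lean on these libraries where they do the work, as an engineer would, in place of code of your own. Each camera call takes 0.05 s, during which the arm holds its last target.

## Working session

There is one attempt and no reset: what is moved stays moved. The work goes in short steps, Python scripts to look and compute and a tool call to move; the robot and the scene stay as the last step left them, time stands still between calls to the robot, and variables do not carry over. Pictures are saved under pics/ and viewed, and the job is handed in when it is done.

Besides the shell and the picture viewer there is one more tool, called after ">>>" as name([rows], argument=value, ...), one row to a line, values as JSON. arm_command: Moves the arm, as the interface text tells. Its arguments: {"type":"object","properties":{"increments":{"type":"array"},"jaw":{"type":"number"},"newtons":{"type":"number"}},"required":["increments"]}

```bash
mkdir -p pics; ls
python3 - <<'E'
from cell import robot
import cv2, numpy as np
s=robot.state()
print({k:np.round(v,4).tolist() for k,v in s.items()}, robot.grip_depth)
for n in ("scene","side","wrist"):
    c=robot.get_calibration(n); print(n,c['vertical_fov'],c['cx'],c['cy'],np.round(c['extrinsics'],4).tolist())
    f=robot.grab_frame(n); cv2.imwrite(f'pics/{n}0.png',f[...,::-1])
E
```

```text
pics
{'t': 0.0, 'joints': [-1.4303, 0.1815, 1.608, -0.0, 1.3538, -0.2063], 'joint_vel': [-0.0014, 0.0005, 0.0004, 0.0001, -0.0005, -0.0002], 'joint_torque': [0.0004, -43.3868, -34.1849, 0.0702, 0.0385, -0.0001], 'position': [0.1954, -0.5402, 0.2378], 'tcp_rot': [[0.9405, 0.3399, -0.0003], [0.3399, -0.9405, 0.0016], [0.0003, -0.0016, -1.0]], 'force': [0.9309, -0.3505, -0.3663], 'torque': [-0.0427, 0.0176, 0.0365], 'grip_width': 0.0881} 0.0187
scene 57.62726502563019 256.2143779404635 192.60214900580777 [[-0.8555, -0.3066, 0.4174, 0.2862], [-0.5175, 0.5371, -0.6662, 0.593], [-0.0199, -0.7859, -0.6181, 0.6292], [0.0, 0.0, 0.0, 1.0]]
side 47.45439713220087 256.75237197714864 189.8391019371894 [[-0.9152, -0.1648, 0.3677, 0.2396], [-0.4021, 0.4327, -0.8069, 0.879], [-0.0261, -0.8864, -0.4623, 0.5882], [0.0, 0.0, 0.0, 1.0]]
wrist 68.86008459088455 253.0962941161775 194.83688897030078 [[0.34, -0.8936, -0.2931, 0.2713], [-0.9404, -0.3236, -0.1043, -0.5131], [-0.0016, 0.3111, -0.9504, 0.3835], [0.0, 0.0, 0.0, 1.0]]
```

View pics/scene0.png

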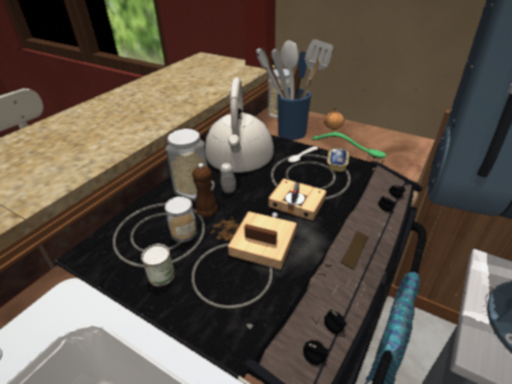

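View pics/side0.png

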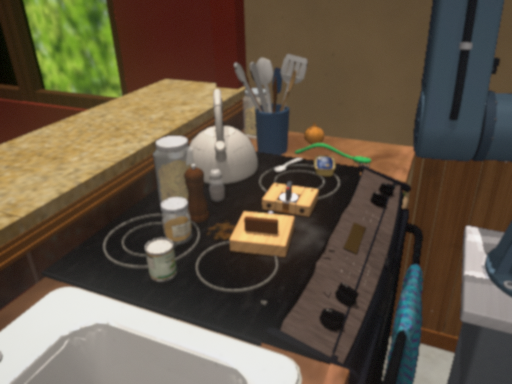

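View pics/wrist0.png

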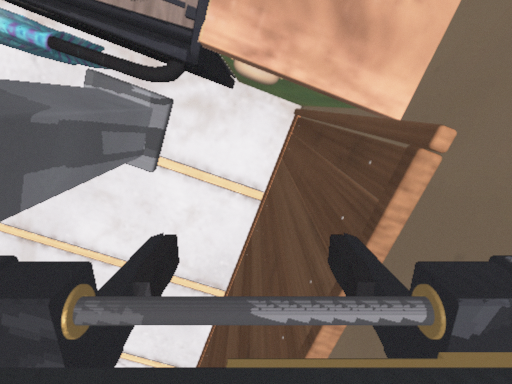

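The scene picture shows the main board (about 297,198) with its cam, and the leaf (263,238) with its rail. The wrist camera isn't over the hob yet, so I'll enlarge these crops.

Run:
```python
import cv2
a=cv2.imread('pics/scene0.png')[165:275,215:345]; cv2.imwrite('pics/scene0c.png',cv2.resize(a,None,fx=6,fy=5.4,interpolation=cv2.INTER_CUBIC) if 0 else cv2.resize(a,None,fx=5,fy=5,interpolation=cv2.INTER_CUBIC))
a=cv2.imread('pics/side0.png')[165:275,215:345]; cv2.imwrite('pics/side0c.png',cv2.resize(a,None,fx=5,fy=5,interpolation=cv2.INTER_CUBIC))
```

```text
(no output)
```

View pics/scene0c.png

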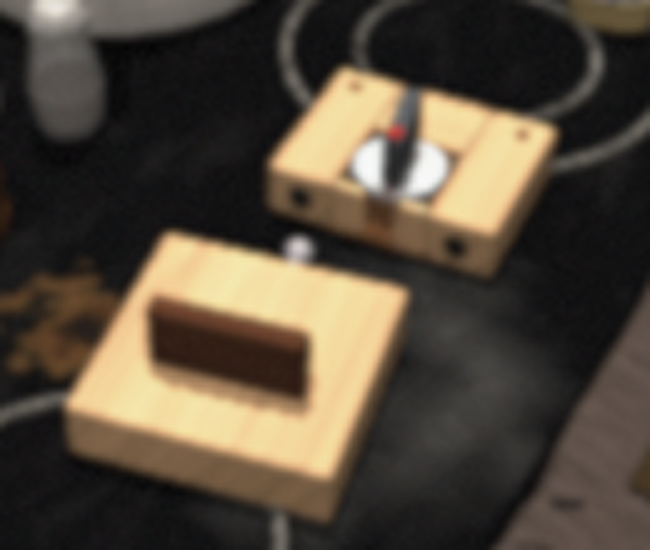

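View pics/side0c.png

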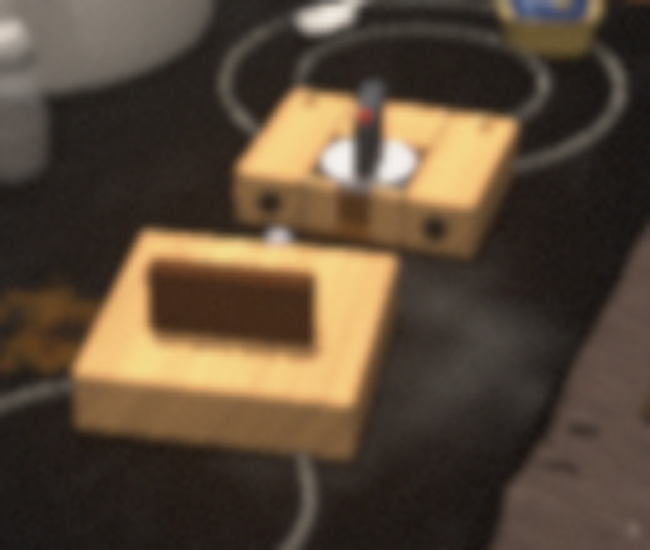

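```bash
cat > h.py <<'E'
import numpy as np
def proj_setup(c):
    f=192/np.tan(np.radians(c['vertical_fov']/2)); return f,c['cx'],c['cy'],np.array(c['extrinsics'])
def toplane(c,px,z):
    f,cx,cy,E=proj_setup(c); px=np.atleast_2d(px).astype(float)
    d=np.c_[(px[:,0]-cx)/f,(px[:,1]-cy)/f,np.ones(len(px))]@E[:3,:3].T; o=E[:3,3]
    t=(z-o[2])/d[:,2]; return o+d*t[:,None]
def project(c,P):
    f,cx,cy,E=proj_setup(c); q=(np.atleast_2d(P)-E[:3,3])@E[:3,:3]
    return np.c_[cx+f*q[:,0]/q[:,2],cy+f*q[:,1]/q[:,2]]
def fit2d(local,world):
    L=np.array(local,float);W=np.array(world)[:,:2];lc=L.mean(0);wc=W.mean(0)
    A=(L-lc);B=(W-wc);th=np.arctan2((A[:,0]*B[:,1]-A[:,1]*B[:,0]).sum(),(A*B).sum())
    R=np.array([[np.cos(th),-np.sin(th)],[np.sin(th),np.cos(th)]]);t=wc-R@lc
    return t,th,np.linalg.norm(L@R.T+t-W,axis=1)
LC=np.array([[.065,-.065],[-.065,-.065],[-.065,.065],[.065,.065]])
MC=np.array([[-.065,-.07],[.065,-.07],[.065,.03],[-.065,.03]])
E
python3 - <<'E'
from cell import robot
from h import *
for n,lp,mp in (("scene",[(172,232),(410,288),(332,480),(68,408)],[(342,68),(558,126),(495,238),(270,165)]),
          ("side",[(145,230),(400,260),(355,408),(75,375)],[(295,88),(520,122),(478,218),(237,175)])):
    c=robot.get_calibration(n)
    L=toplane(c,np.array(lp)/5+[215,165],.032);M=toplane(c,np.array(mp)/5+[215,165],.032)
    print(n,np.round(L[:,:2],3).tolist(),np.round(M[:,:2],3).tolist())
    for loc in (LC,np.roll(LC,1,0)):
        print('leaf',fit2d(loc,L))
    for loc in (MC,np.array([[.065,-.07],[-.065,-.07],[-.065,.03],[.065,.03]])):
        print('main',fit2d(loc,M))
E
```

```text
scene [[0.664, 0.026], [0.539, 0.002], [0.514, 0.131], [0.64, 0.154]] [[0.655, -0.146], [0.525, -0.157], [0.518, -0.053], [0.647, -0.048]]
leaf (array([0.58946004, 0.07828489]), np.float64(0.18404229914469178), array([0.00139863, 0.00149565, 0.00111724, 0.00112843]))
leaf (array([0.58946004, 0.07828489]), np.float64(-1.3867540276502048), array([0.00139863, 0.00149565, 0.00111724, 0.00112843]))
main (array([ 0.58707333, -0.12098343]), np.float64(-3.1021136218423617), array([0.0980166 , 0.10337167, 0.1004568 , 0.10093173]))
main (array([ 0.58493502, -0.08104456]), np.float64(0.06749790239344403), array([0.00044882, 0.00164997, 0.00230807, 0.00109753]))
side [[0.666, 0.025], [0.536, 0.007], [0.513, 0.132], [0.64, 0.155]] [[0.654, -0.15], [0.524, -0.155], [0.513, -0.046], [0.645, -0.044]]
leaf (array([0.58878751, 0.07969077]), np.float64(0.1744501897128102), array([0.00220936, 0.00213782, 0.0002704 , 0.00168634]))
leaf (array([0.58878751, 0.07969077]), np.float64(-1.3963461370820864), array([0.00220936, 0.00213782, 0.0002704 , 0.00168634]))
main (array([ 0.58231165, -0.11882242]), np.float64(3.0626648443202007), array([0.09581467, 0.11106043, 0.09716263, 0.10971952]))
main (array([ 0.58284331, -0.07891202]), np.float64(0.0522864537342263), array([0.00524437, 0.00336524, 0.00665426, 0.00201978]))
```

Run:
```python
from cell import robot
from h import *
c=robot.get_calibration("scene")
for n,p in dict(mill=(206,213),jar=(183,240),salt=(229,191),tinA=(160,283),kettle=(240,168),sard=(338,168)).items(): print(n,np.round(toplane(c,p,0)[0],3))
```

```text
mill [0.784 0.06  0.   ]
jar [0.771 0.17  0.   ]
salt [ 0.785 -0.052  0.   ]
tinA [0.729 0.297 0.   ]
kettle [ 0.822 -0.169 -0.   ]
sard [ 0.551 -0.322  0.   ]
```

>>> arm_command([
  [0.024, -0.02, -0.002, 0.1],
  [0.052, -0.045, -0.005, 0.3],
  [0.08, -0.07, -0.01, 0.5],
  [0.11, -0.095, -0.015, 0.7],
  [0.14, -0.12, -0.02, 0.9],
  [0.17, -0.146, -0.024, 1.1],
  [0.2, -0.172, -0.028, 1.3],
  [0.23, -0.198, -0.032, 1.5],
  [0.26, -0.224, -0.036, 1.7],
  [0.29, -0.25, -0.04, 1.9],
], jaw=-1)

```text
t: 0.98
position: [0.3836, -0.2052, 0.2789]
tcp_rot: [[0.984, 0.179, 0.0], [0.179, -0.984, -0.0], [0.0, 0.0, -1.0]]
force: [1.7, -0.9, -0.1]
grip_width: 0.0877
```

>>> arm_command([
  [0.028, -0.03, 0, 0.1],
  [0.053, -0.062, 0, 0.3],
  [0.078, -0.094, 0, 0.5],
  [0.103, -0.125, 0, 0.6],
  [0.128, -0.155, 0, 0.7],
  [0.145, -0.173, 0, 0.7],
  [0.151, -0.181, 0, 0.7],
  [0.151, -0.181, 0, 0.7],
])

```text
t: 1.65
position: [0.4994, -0.0002, 0.2783]
tcp_rot: [[0.992, 0.123, -0.001], [0.123, -0.992, 0.0], [-0.001, -0.0, -1.0]]
force: [-0.4, -0.4, -0.7]
grip_width: 0.0883
```

Run:
```python
from cell import robot
import cv2, numpy as np, pickle
c=robot.get_calibration("wrist"); pickle.dump(c,open('c1.pkl','wb'))
f=robot.grab_frame("wrist"); cv2.imwrite('pics/w1.png',f[...,::-1])
print(robot.state()['position'],c['extrinsics'])
```

```text
[ 0.49888313 -0.00155936  0.2782729 ] [[ 1.23064852e-01 -9.42776699e-01 -3.09882457e-01  5.79565436e-01]
 [-9.92398542e-01 -1.17043140e-01 -3.80267887e-02  9.61656367e-03]
 [-4.18845536e-04  3.12206660e-01 -9.50014119e-01  4.23803591e-01]
 [ 0.00000000e+00  0.00000000e+00  0.00000000e+00  1.00000000e+00]]
```

View pics/w1.png

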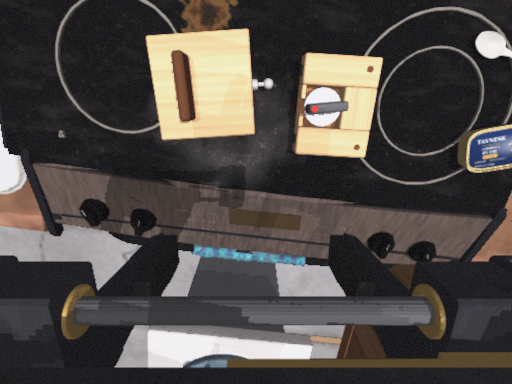

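The wrist view shows the leaf (202,84) with its rail on the left and its stud head at (268,84). The main board is at (338,105), with the cam at (322,107) and the red dot toward the leaf at (314,108). I'll enlarge this area.

Run:
```python
import cv2
a=cv2.imread('pics/w1.png')
cv2.imwrite('pics/w1a.png',cv2.resize(a[20:150,140:285],None,fx=5,fy=4.5 if 0 else 5,interpolation=cv2.INTER_CUBIC)[:600])
cv2.imwrite('pics/w1b.png',cv2.resize(a[45:165,285:390],None,fx=5,fy=5,interpolation=cv2.INTER_CUBIC))
```

```text
(no output)
```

View pics/w1a.png

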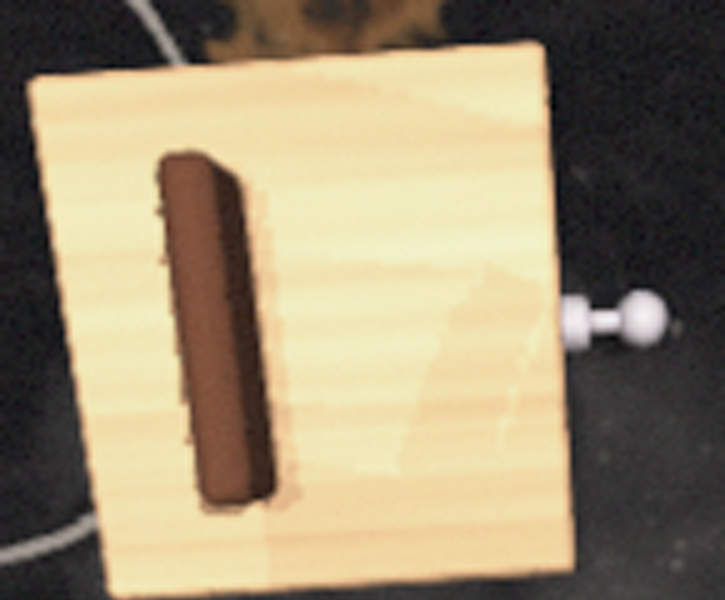

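View pics/w1b.png

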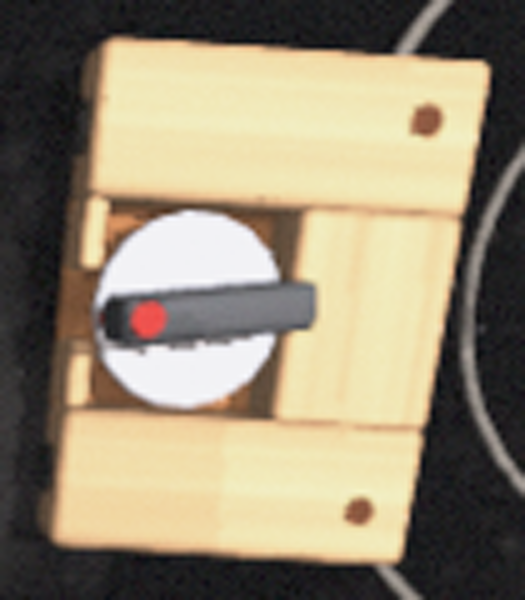

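Run:
```python
import pickle
from h import *
c=pickle.load(open('c1.pkl','rb'))
a=lambda p:np.array(p)/5+[140,20]; b=lambda p:np.array(p)/5+[285,45]
L=toplane(c,a([(542,43),(575,570),(108,597),(30,80)]),.032); print('leaf',fit2d(LC,L),np.linalg.norm(np.diff(L,axis=0),axis=1))
t,th,_=fit2d(LC,L);R=np.array([[np.cos(th),-np.sin(th)],[np.sin(th),np.cos(th)]])
print('head local',R.T@(toplane(c,a((642,320)),.018)[0,:2]-t))
r=toplane(c,a([(160,155),(208,155),(250,500),(203,505)]),.068); print('rail',r[:,:2].mean(0),R.T@(r[:,:2].mean(0)-t),'rail yaw',np.arctan2(*(r[0]-r[3])[[1,0]]))
M=toplane(c,b([(490,65),(403,562),(55,545),(105,40)]),.032)
MO=np.array([[.065,-.07],[-.065,-.07],[-.065,.03],[.065,.03]])
mt,mth,res=fit2d(MO,M); print('main',mt,mth,res,np.linalg.norm(np.diff(M,axis=0),axis=1))
print('cap',toplane(c,b((188,309)),.033),'grip top',toplane(c,b((212,313)),.068))
g=toplane(c,b([(105,318),(315,303)]),.068);print('grip ends',g,np.arctan2(*(g[0]-g[1])[[1,0]])-np.pi/2)
mR=np.array([[np.cos(mth),-np.sin(mth)],[np.sin(mth),np.cos(mth)]])
print('goal',mt+mR@[0,.098], 'rail goal',mt+mR@[0,.118])
```

```text
leaf (array([0.59050923, 0.07729713]), np.float64(0.18254034823706422), array([0.00159474, 0.00119409, 0.00145998, 0.00206275])) [0.12786706 0.12933623 0.12701575]
head local [-0.00021303 -0.08644055]
rail [0.5867076  0.09665057] [-0.00022527  0.019722  ] rail yaw 0.16936949160556716
main [ 0.5850514  -0.08289845] 0.07238993320321965 [0.00179864 0.00139045 0.00132645 0.00111319] [0.12728783 0.09849397 0.12822589]
cap [[ 0.58589645 -0.08265418  0.033     ]] grip top [[ 0.58513601 -0.08035247  0.068     ]]
grip ends [[ 0.58079974 -0.05480713  0.068     ]
 [ 0.59047413 -0.10461697  0.068     ]] 0.19183790393944822
goal [0.57796338 0.01484489] rail goal [0.57651685 0.03479251]
```

>>> arm_command([
  [0.015, -0.012, 0.02, -0.1],
  [0.035, -0.03, 0.045, -0.3],
  [0.058, -0.05, 0.075, -0.5],
  [0.08, -0.069, 0.105, -0.62],
  [0.093, -0.081, 0.135, -0.62],
  [0.0986, -0.0855, 0.168, -0.62],
  [0.0986, -0.0855, 0.198, -0.62],
  [0.0986, -0.0855, 0.222, -0.62],
  [0.0986, -0.0855, 0.234, -0.62],
  [0.0986, -0.0855, 0.24, -0.62],
])

```text
t: 2.53
position: [0.5852, 0.093, 0.0366]
tcp_rot: [[0.985, 0.171, -0.004], [0.171, -0.985, -0.0], [-0.004, -0.0, -1.0]]
force: [-0.0, -0.4, 0.1]
grip_width: 0.0881
```

Run:
```python
from cell import robot
import cv2, numpy as np, pickle
c=robot.get_calibration("wrist"); pickle.dump(c,open('c2.pkl','wb'))
f=robot.grab_frame("wrist"); cv2.imwrite('pics/w2.png',f[...,::-1])
s=robot.state();print(s['position'],s['tcp_rot'],s['force'])
```

```text
[0.58558679 0.09321749 0.03696065] [[ 9.85211604e-01  1.71313846e-01 -3.10838794e-03]
 [ 1.71314284e-01 -9.85216423e-01 -1.26514527e-04]
 [-3.08410854e-03 -4.07867675e-04 -9.99995161e-01]] [-1.19087596 -0.32020885 -1.14585927]
```

View pics/w2.png

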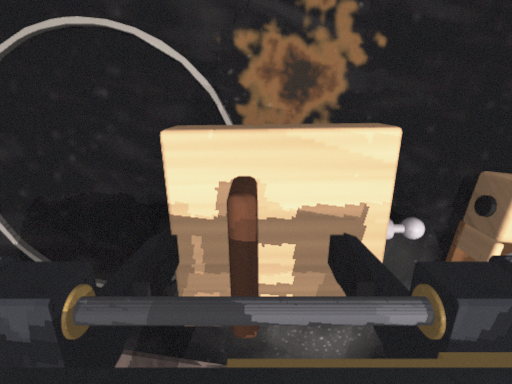

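The rail (243,250) stands between the fingers, a few mm to the left of centre. I'll shift across and close.

>>> arm_command([
  [0.001, -0.0035, 0.0, -0.1],
  [0.001, -0.0035, 0.0, -0.1],
  [0.001, -0.0035, 0.0, -0.1],
], jaw=-0.3, newtons=30)

```text
t: 2.83
position: [0.5887, 0.0983, 0.0408]
tcp_rot: [[0.983, 0.182, 0.003], [0.182, -0.983, -0.0], [0.003, 0.001, -1.0]]
force: [-0.1, -0.3, 0.5]
grip_width: 0.0703
```

>>> arm_command([
  [0, 0, 0, 0],
  [0, 0, 0, 0],
  [0, 0, 0, 0],
  [0, 0, 0, 0],
  [0, 0, 0, 0],
], jaw=1, newtons=30)

```text
t: 3.25
position: [0.5872, 0.0985, 0.0388]
tcp_rot: [[0.983, 0.182, 0.0], [0.182, -0.983, -0.0], [0.0, 0.0, -1.0]]
force: [0.7, 1.0, -0.2]
grip_width: 0.0369
```

>>> arm_command([
  [0, 0, 0, 0],
  [0, 0, 0, 0],
  [0, 0, 0, 0],
  [0, 0, 0, 0],
  [0, 0, 0, 0],
  [0, 0, 0, 0],
])

```text
t: 3.75
position: [0.5872, 0.0984, 0.0386]
tcp_rot: [[0.983, 0.182, -0.0], [0.182, -0.983, -0.0], [-0.0, 0.0, -1.0]]
force: [0.3, -0.3, 0.3]
grip_width: 0.0134
```

Run:
```python
from cell import robot
import cv2, numpy as np, pickle
c=robot.get_calibration("wrist"); pickle.dump(c,open('c3.pkl','wb'))
f=robot.grab_frame("wrist"); cv2.imwrite('pics/w3.png',f[...,::-1])
for i in range(1):
  s=robot.state();print(s['t'],s['position'],s['tcp_rot'][0],s['force'],s['grip_width'])
cs=robot.get_calibration('scene');f=robot.grab_frame("scene"); cv2.imwrite('pics/s3.png',cv2.resize(f[140:290,200:350,::-1],None,fx=4,fy=4,interpolation=cv2.INTER_CUBIC))
```

```text
3.8 [0.58720052 0.09839486 0.03865386] [ 9.83346672e-01  1.81739705e-01 -5.01937866e-05] [-0.29375638 -1.0641772  -1.26850319] 0.013795376323527255
```

View pics/w3.png

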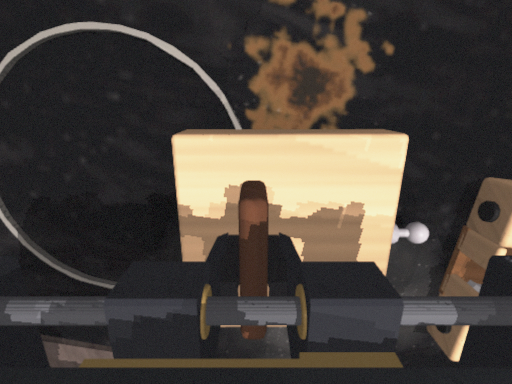

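View pics/s3.png

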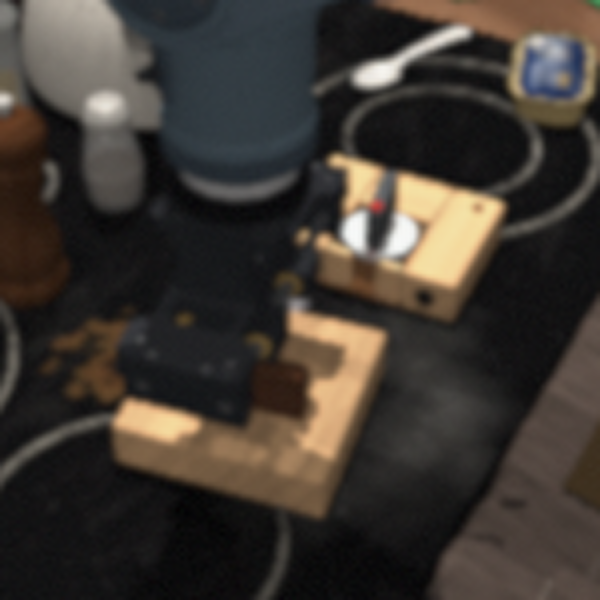

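>>> arm_command([
  [-0.002, 0.002, 0, 0.15],
  [-0.005, 0.005, 0, 0.35],
  [-0.008, 0.009, 0, 0.6],
  [-0.011, 0.013, 0, 0.85],
  [-0.014, 0.0165, 0, 1.1],
  [-0.0168, 0.0189, 0, 1.26],
  [-0.0168, 0.0189, 0, 1.26],
  [-0.0168, 0.0189, 0, 1.26],
])

```text
t: 4.52
position: [0.5736, 0.0761, 0.0387]
tcp_rot: [[0.997, 0.072, -0.001], [0.072, -0.997, -0.001], [-0.001, 0.0, -1.0]]
force: [-0.4, -2.0, -0.8]
grip_width: 0.0137
```

Run:
```python
from cell import robot
import cv2, numpy as np, pickle
c=robot.get_calibration("wrist"); pickle.dump(c,open('c4.pkl','wb'))
f=robot.grab_frame("wrist"); cv2.imwrite('pics/w4.png',f[...,::-1])
s=robot.state();print(s['t'],s['position'],s['tcp_rot'][0],s['force'],s['grip_width'])
cs=robot.get_calibration('scene');f=robot.grab_frame("scene"); cv2.imwrite('pics/s4full.png',f[...,::-1]);cv2.imwrite('pics/s4.png',cv2.resize(f[150:260,230:350,::-1],None,fx=5,fy=5,interpolation=cv2.INTER_CUBIC))
cv2.imwrite('pics/w4c.png',cv2.resize(f[150:260,230:350,::-1],None,fx=5,fy=5))
```

```text
4.5667 [0.57375454 0.07630266 0.03865653] [ 9.97370221e-01  7.24702903e-02 -8.36165636e-04] [-1.13834014 -2.16585169 -0.5526487 ] 0.013756596321980131
```

View pics/w4.png

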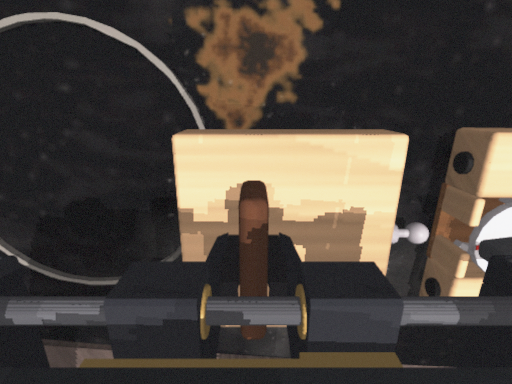

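View pics/s4.png

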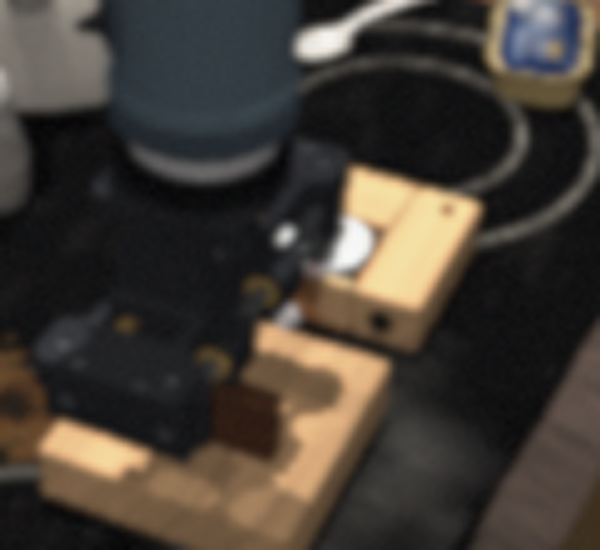

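Run:
```python
import cv2
a=cv2.imread('pics/w4.png')
cv2.imwrite('pics/w4c.png',cv2.resize(a[120:300,380:512],None,fx=3.3,fy=3.3,interpolation=cv2.INTER_CUBIC))
```

```text
(no output)
```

View pics/w4c.png

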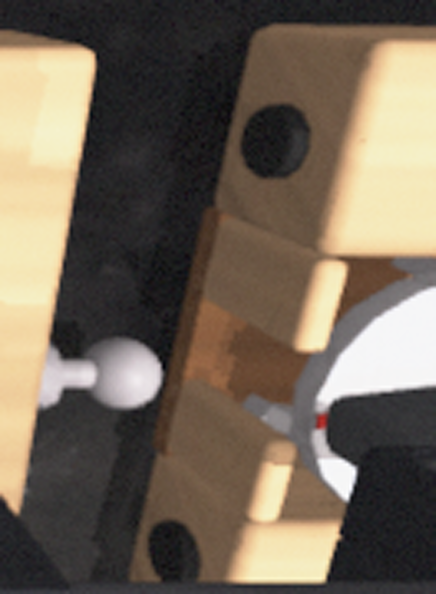

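Run:
```python
import pickle
from h import *
c=pickle.load(open('c4.pkl','rb'))
a=lambda p:np.array(p)/3.3+[380,120]
b=toplane(c,a([(275,140),(172,551)]),.016)[:,:2]; h=toplane(c,a((125,373)),.018)[0,:2]
print(b,h,np.linalg.norm(b[0]-b[1])); u=(b[0]-b[1])/np.linalg.norm(b[0]-b[1]); m=b.mean(0)
print('yaw',np.arctan2(u[1],u[0]),'head x',u@(h-m),'head y-33mm',np.array([-u[1],u[0]])@(h-m))
# leaf top corners front: and channel walls at top of face z=.032
mt=np.array([.58505,-.0829]);th=.0724;R=np.array([[np.cos(th),-np.sin(th)],[np.sin(th),np.cos(th)]])
print('head in main (old fit)',R.T@(h-mt),'buffers',(b-mt)@R)
w=lambda x,y,z:np.r_[mt+R@[x,y],z]
print((project(c,[w(.009,.03,.032),w(-.009,.03,.032),w(.009,.03,.005),w(-.009,.03,.005)])-[380,120])*3.3)
```

```text
[[ 0.6290177  -0.04832018]
 [ 0.53964595 -0.05366002]] [ 0.58126687 -0.03145023] 0.08953112838044236
yaw 0.05967758982905732 head x -0.001894098604576667 head y-33mm 0.019687887478589204
head in main (old fit) [-5.15095229e-05  5.15886463e-02] buffers [[ 0.04635391  0.03130874]
 [-0.04316998  0.03244777]]
[[296.96590827 361.75214596]
 [273.66313563 449.54979555]
 [201.6198851  306.00848542]
 [184.03475114 384.03151316]]
```

>>> arm_command([
  [0.0008, 0.001, 0, 0.07],
  [0.0012, 0.004, 0, 0.07],
  [0.0012, 0.008, 0, 0.07],
  [0.0012, 0.012, 0, 0.07],
  [0.0012, 0.016, 0, 0.07],
  [0.0012, 0.02, 0, 0.07],
  [0.0012, 0.023, 0, 0.07],
  [0.0012, 0.023, 0, 0.07],
])

```text
t: 5.28
position: [0.5771, 0.0529, 0.0387]
tcp_rot: [[0.998, 0.066, 0.0], [0.066, -0.998, -0.001], [0.0, 0.001, -1.0]]
force: [-0.4, -0.7, -1.9]
grip_width: 0.0135
```

```bash
cat > look.py <<'E'
from cell import robot
import cv2, numpy as np, pickle,sys
n=sys.argv[1]
c=robot.get_calibration("wrist"); pickle.dump(c,open(f'c{n}.pkl','wb'))
f=robot.grab_frame("wrist"); cv2.imwrite(f'pics/w{n}.png',f[...,::-1])
s=robot.state();print(s['t'],np.round(s['position'],4),np.round(s['tcp_rot'][0],4),np.round(s['force'],1),np.round(s['torque'],2),s['grip_width'])
if len(sys.argv)>2:
    x0,x1,y0,y1=map(int,sys.argv[2].split(','));k=min(700/(x1-x0),560/(y1-y0))
    cv2.imwrite(f'pics/w{n}c.png',cv2.resize(f[y0:y1,x0:x1,::-1],None,fx=k,fy=k,interpolation=cv2.INTER_CUBIC));print(k)
E
python3 look.py 5 320,512,110,300
```

```text
5.3333 [0.5771 0.0531 0.0386] [0.9978 0.066  0.    ] [-0.1 -0.3 -2.4] [-0.1   0.04 -0.  ] 0.013787834133703023
2.9473684210526314
```

View pics/w5c.png

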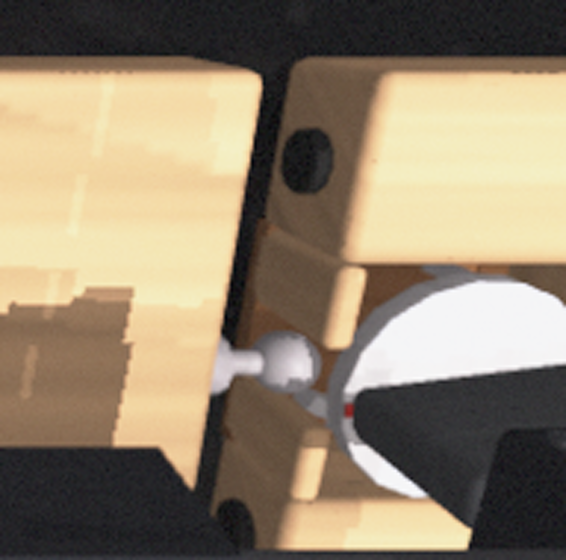

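The head is inside the channel, at (288,360) in the crop, just short of the cam mouth. I'll carry on slowly and watch the force.

>>> arm_command([
  [0, 0.002, 0, 0],
  [0, 0.004, 0, 0],
  [0, 0.006, 0, 0],
  [0, 0.008, 0, 0],
  [0, 0.009, 0, 0],
  [0, 0.009, 0, 0],
])

```text
t: 5.83
position: [0.5776, 0.0446, 0.0387]
tcp_rot: [[0.998, 0.066, -0.0], [0.066, -0.998, -0.0], [-0.0, 0.0, -1.0]]
force: [0.3, -0.5, -2.9]
grip_width: 0.014
```

>>> arm_command([
  [0, 0.001, 0, 0],
  [0, 0.002, 0, 0],
  [0, 0.003, 0, 0],
  [0, 0.004, 0, 0],
  [0, 0.005, 0, 0],
  [0, 0.005, 0, 0],
])

```text
t: 6.33
position: [0.5779, 0.0397, 0.0387]
tcp_rot: [[0.998, 0.067, -0.0], [0.067, -0.998, -0.0], [-0.0, 0.0, -1.0]]
force: [-0.7, -0.6, -4.0]
grip_width: 0.014
```

>>> arm_command([
  [0, 0.001, 0, 0],
  [0, 0.002, 0, 0],
  [0, 0.003, 0, 0],
  [0, 0.0035, 0, 0],
])

```text
t: 6.67
position: [0.5781, 0.0363, 0.0387]
tcp_rot: [[0.998, 0.067, -0.0], [0.067, -0.998, -0.0], [-0.0, 0.0, -1.0]]
force: [-0.5, 0.3, -3.4]
grip_width: 0.014
```

>>> arm_command([
  [0, 0.0005, 0, 0],
  [0, 0.001, 0, 0],
])

```text
t: 6.83
position: [0.5783, 0.0357, 0.0388]
tcp_rot: [[0.998, 0.066, 0.0], [0.066, -0.998, 0.0], [0.0, -0.0, -1.0]]
force: [1.2, 3.5, -2.8]
grip_width: 0.0135
```

>>> arm_command([
  [0, 0.0003, 0, 0],
  [0, 0.0005, 0, 0],
])

```text
t: 7.0
position: [0.5784, 0.0355, 0.0389]
tcp_rot: [[0.998, 0.066, 0.0], [0.066, -0.998, 0.001], [0.0, -0.001, -1.0]]
force: [0.5, 5.0, -1.5]
grip_width: 0.0137
```

```bash
python3 look.py 6 300,512,110,300
```

```text
7.05 [0.5784 0.0355 0.0388] [9.978e-01 6.650e-02 4.000e-04] [ 0.6  4.8 -2.2] [ 0.83 -0.03 -0.05] 0.013807698340568546
2.9473684210526314
```

View pics/w6c.png

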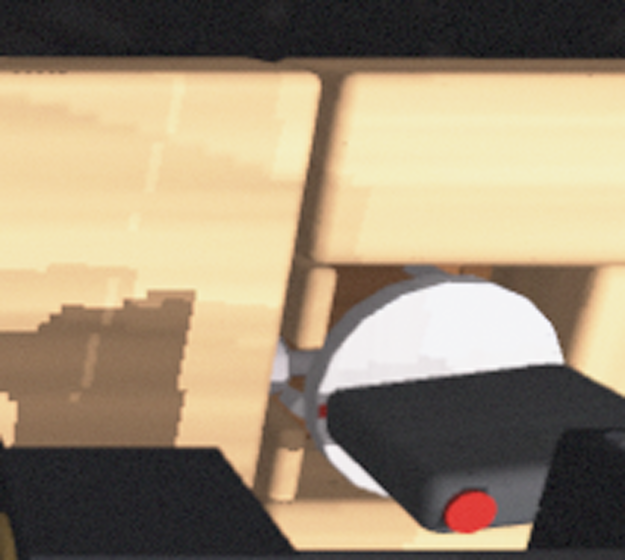

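>>> arm_command([
  [0, 0.0003, 0, 0],
  [0, 0.0006, 0, 0],
  [0, 0.0006, 0, 0],
])

```text
t: 7.3
position: [0.5784, 0.0353, 0.0389]
tcp_rot: [[0.998, 0.067, 0.0], [0.067, -0.998, 0.001], [0.0, -0.001, -1.0]]
force: [0.7, 6.4, -0.9]
grip_width: 0.014
```

Run:
```python
from cell import robot
import cv2
for n,(x0,x1,y0,y1) in dict(scene=(235,345,160,250),side=(235,345,160,250)).items():
    f=robot.grab_frame(n); cv2.imwrite(f'pics/{n}7.png',cv2.resize(f[y0:y1,x0:x1,::-1],None,fx=6,fy=6,interpolation=cv2.INTER_CUBIC))
s=robot.state(); print(s['position'],s['force'],s['torque'])
```

```text
[0.57842759 0.03528801 0.03887976] [ 1.03276023  6.71251759 -2.60304143] [ 1.12795299 -0.05930174 -0.03702621]
```

View pics/scene7.png

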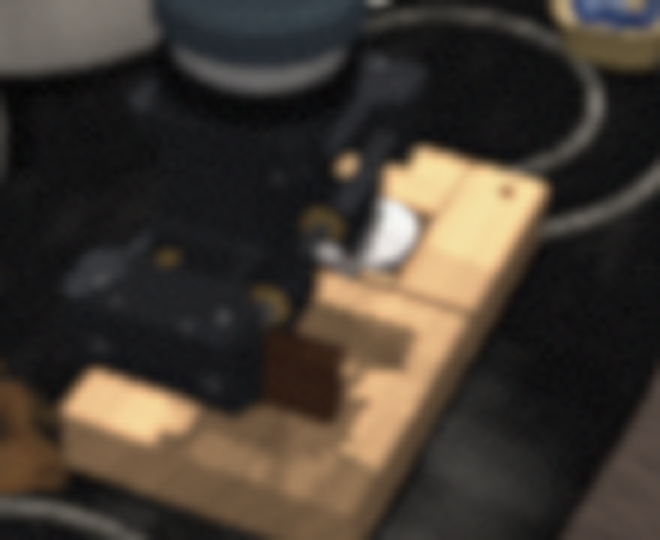

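>>> arm_command([
  [0, 0.0005, 0, 0],
  [0, 0.001, 0, 0],
  [0, 0.0015, 0, 0],
  [0, 0.0015, 0, 0],
])

```text
t: 7.73
position: [0.5784, 0.0349, 0.039]
tcp_rot: [[0.998, 0.067, 0.0], [0.067, -0.998, 0.003], [0.0, -0.003, -1.0]]
force: [0.6, 12.5, 0.2]
grip_width: 0.0138
```

Force is rising at about 15 N/mm, which matches the buffers, so the leaf is home. Next I'll ease off, release and lift.

>>> arm_command([
  [0, -0.0008, 0, 0],
  [0, -0.0014, 0, 0],
])

```text
t: 7.9
position: [0.5784, 0.0354, 0.0389]
tcp_rot: [[0.998, 0.067, 0.0], [0.067, -0.998, 0.001], [0.0, -0.001, -1.0]]
force: [1.1, 4.5, -2.8]
grip_width: 0.0137
```

>>> arm_command([
  [0, 0, 0, 0],
  [0, 0, 0, 0],
  [0, 0, 0, 0],
  [0, 0, 0, 0],
  [0, 0, 0, 0],
], jaw=-0.1)

```text
t: 8.32
position: [0.5785, 0.0339, 0.0389]
tcp_rot: [[0.998, 0.066, 0.0], [0.066, -0.998, -0.0], [0.0, 0.0, -1.0]]
force: [0.4, -0.7, -0.2]
grip_width: 0.0452
```

>>> arm_command([
  [0, 0, -0.02, 0],
  [0, 0, -0.05, 0],
  [0, 0.01, -0.08, -1.0],
  [0, 0.03, -0.1, -2.4],
  [0, 0.05, -0.1, -3.8],
  [0, 0.075, -0.1, -5.2],
  [0, 0.1, -0.1, -6.6],
  [0, 0.112, -0.1, -8.0],
  [0, 0.117, -0.1, -9.4],
  [0, 0.117, -0.1, -10.8],
])

```text
t: 9.15
position: [0.5862, -0.0845, 0.1389]
tcp_rot: [[0.529, 0.848, 0.0], [0.848, -0.529, -0.001], [-0.0, 0.001, -1.0]]
force: [-0.2, 1.2, -0.1]
grip_width: 0.0484
```

>>> arm_command([
  [0, 0, 0, -1.4],
  [0, 0, 0, -2.8],
  [0, 0, 0, -4.2],
  [0, 0, 0, -5.6],
  [0, 0, 0, -7.0],
  [0, 0, 0, -8.2],
  [0, 0, 0, -8.6],
  [0, 0, 0, -8.6],
])

```text
t: 9.82
position: [0.5861, -0.0827, 0.1388]
tcp_rot: [[-0.189, 0.982, -0.0], [0.982, 0.189, -0.0], [-0.0, -0.0, -1.0]]
force: [0.4, -0.0, 0.8]
grip_width: 0.0486
```

```bash
python3 look.py 8
```

```text
9.8667 [ 0.586  -0.0827  0.1387] [-1.865e-01  9.825e-01 -1.000e-04] [ 0.1 -0.7  0.4] [-0.04 -0.03  0.02] 0.048604229356541975
```

View pics/w8.png

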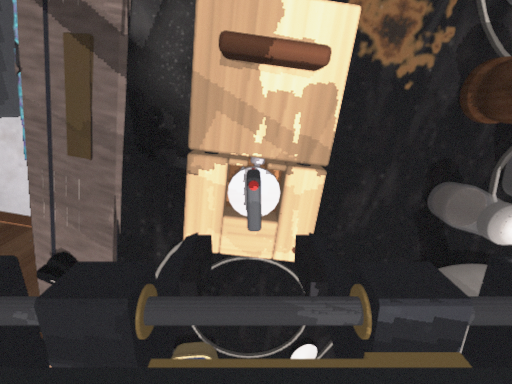

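Run:
```python
import cv2
a=cv2.imread('pics/w8.png')
cv2.imwrite('pics/w8c.png',cv2.resize(a[135:265,180:335],None,fx=4.5,fy=4.5,interpolation=cv2.INTER_CUBIC))
```

View pics/w8c.png

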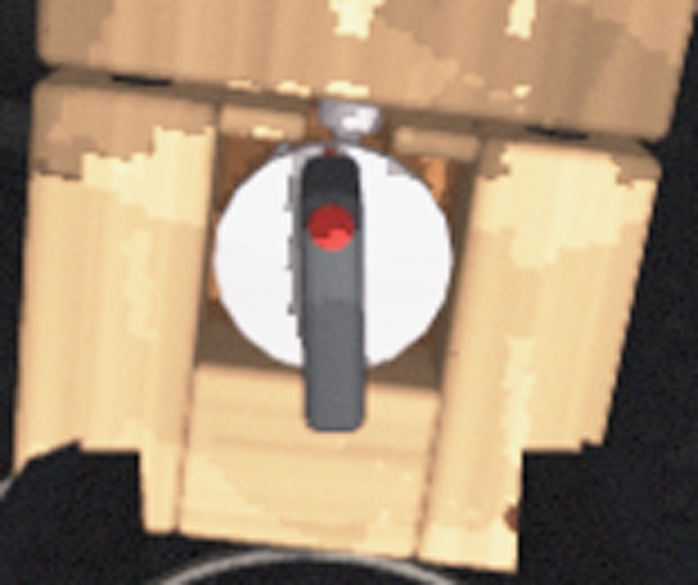

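Run:
```python
import pickle
from h import *
c=pickle.load(open('c8.pkl','rb'))
a=lambda p:np.array(p)/4.5+[180,135]
print('cap',toplane(c,a([(334,256),(215,256),(453,256),(334,140),(334,372)]),.033))
g=toplane(c,a([(330,192),(335,430)]),.068);print('ends',g,np.linalg.norm(g[0]-g[1]),g.mean(0),np.arctan2(*(g[0]-g[1])[[1,0]]))
```

```text
cap [[ 0.58642813 -0.08107872  0.033     ]
 [ 0.56199776 -0.08578283  0.033     ]
 [ 0.61085423 -0.07637543  0.033     ]
 [ 0.58173699 -0.05684249  0.033     ]
 [ 0.59140944 -0.10681407  0.033     ]]
ends [[ 0.58127643 -0.05872989  0.068     ]
 [ 0.59094621 -0.10397041  0.068     ]] 0.046262397902181604 [ 0.58611132 -0.08135015  0.068     ] 1.7813693710379226
```

>>> arm_command([
  [0.001, 0.0005, 0.015, -0.2],
  [0.001, 0.0005, 0.04, -0.2],
  [0.001, 0.0005, 0.065, -0.2],
  [0.001, 0.0005, 0.085, -0.2],
  [0.001, 0.0005, 0.094, -0.2],
  [0.001, 0.0005, 0.098, -0.2],
  [0.001, 0.0005, 0.098, -0.2],
])

```text
t: 10.45
position: [0.5861, -0.0813, 0.0402]
tcp_rot: [[-0.204, 0.979, -0.001], [0.979, 0.204, 0.0], [0.001, -0.001, -1.0]]
force: [-0.6, 0.0, -0.1]
grip_width: 0.0485
```

>>> arm_command([
  [0, 0, 0, 0],
  [0, 0, 0, 0],
  [0, 0, 0, 0],
  [0, 0, 0, 0],
  [0, 0, 0, 0],
  [0, 0, 0, 0],
], jaw=1, newtons=30)

```text
t: 10.95
position: [0.5863, -0.0815, 0.0412]
tcp_rot: [[-0.205, 0.979, -0.0], [0.979, 0.205, -0.0], [-0.0, -0.0, -1.0]]
force: [-0.8, -0.8, 8.7]
grip_width: 0.0119
```

```bash
python3 look.py 9
```

```text
11.0 [ 0.5863 -0.0815  0.0412] [-2.050e-01  9.788e-01 -3.000e-04] [-2.3 -0.6  5. ] [-0.13  0.34 -0.  ] 0.011674284058971945
```

>>> arm_command([
  [0, 0, -0.001, 0.5],
  [0, 0, -0.001, 1.0],
  [0, 0, -0.001, 1.5],
  [0, 0, -0.001, 2.0],
  [0, 0, -0.001, 2.5],
  [0, 0, -0.001, 3.0],
  [0, 0, -0.001, 3.0],
])

```text
t: 11.58
position: [0.5864, -0.0815, 0.0413]
tcp_rot: [[0.057, 0.998, 0.0], [0.998, -0.057, -0.0], [-0.0, 0.0, -1.0]]
force: [2.0, -2.0, -4.7]
grip_width: 0.0117
```

```bash
cat > st.py <<'E'
from cell import robot
import numpy as np
s=robot.state();R=np.array(s['tcp_rot']);print(round(s['t'],2),'pos',np.round(s['position'],4),'cam~',round(np.pi/2+.066-np.arctan2(R[1,0],R[0,0]),4),'F',np.round(s['force'],1),'T',np.round(s['torque'],3),round(s['grip_width'],4),'j6',round(s['joints'][5],3),'tq6',round(s['joint_torque'][5],3))
E
python3 st.py
```

```text
11.58 pos [ 0.5864 -0.0815  0.0413] cam~ 0.1229 F [ 2.  -2.  -4.7] T [-0.295 -0.373  0.009] 0.0117 j6 -0.281 tq6 0.65
```

>>> arm_command([
  [0, 0, 0, 0.5],
  [0, 0, 0, 1.0],
  [0, 0, 0, 1.5],
  [0, 0, 0, 2.0],
  [0, 0, 0, 2.5],
  [0, 0, 0, 2.5],
])

```text
t: 12.08
position: [0.5865, -0.0815, 0.0413]
tcp_rot: [[0.27, 0.963, 0.0], [0.963, -0.27, -0.0], [-0.0, 0.0, -1.0]]
force: [3.2, -2.0, -6.6]
grip_width: 0.0117
```

```bash
python3 st.py
```

```text
12.08 pos [ 0.5865 -0.0815  0.0413] cam~ 0.3399 F [ 3.2 -2.  -6.6] T [-0.324 -0.496  0.039] 0.0117 j6 -0.064 tq6 0.657
```

>>> arm_command([
  [0, 0, 0.001, 0.25],
  [0, 0, 0.001, 0.5],
])

```text
t: 12.25
position: [0.5866, -0.0815, 0.0412]
tcp_rot: [[0.312, 0.95, 0.0], [0.95, -0.312, -0.0], [-0.0, 0.0, -1.0]]
force: [-0.5, -1.8, 2.0]
grip_width: 0.0115
```

```bash
python3 st.py
```

```text
12.25 pos [ 0.5866 -0.0815  0.0412] cam~ 0.3831 F [-0.5 -1.8  2. ] T [-0.145  0.088  0.175] 0.0115 j6 -0.021 tq6 -0.237
```

>>> arm_command([
  [0, 0, 0, 0.25],
  [0, 0, 0, 0.5],
])

```text
t: 12.42
position: [0.5866, -0.0816, 0.0412]
tcp_rot: [[0.354, 0.935, 0.0], [0.935, -0.354, -0.0], [-0.0, 0.001, -1.0]]
force: [-2.0, -1.5, 4.0]
grip_width: 0.0116
```

```bash
python3 st.py
```

```text
12.42 pos [ 0.5866 -0.0816  0.0412] cam~ 0.4281 F [-2.  -1.5  4. ] T [-0.27   0.116  0.125] 0.0116 j6 0.024 tq6 -0.209
```

>>> arm_command([
  [0, 0, 0, 0.25],
  [0, 0, 0, 0.5],
])

```text
t: 12.58
position: [0.5866, -0.0816, 0.0412]
tcp_rot: [[0.395, 0.919, 0.001], [0.919, -0.395, -0.0], [-0.0, 0.001, -1.0]]
force: [-1.1, -1.8, 5.4]
grip_width: 0.0118
```

```bash
python3 st.py
```

```text
12.58 pos [ 0.5866 -0.0816  0.0412] cam~ 0.4723 F [-1.1 -1.8  5.4] T [-0.218  0.213  0.126] 0.0118 j6 0.068 tq6 -0.199
```

>>> arm_command([
  [0, 0, 0, 0.25],
  [0, 0, 0, 0.5],
])

```text
t: 12.75
position: [0.5867, -0.0816, 0.0412]
tcp_rot: [[0.435, 0.9, 0.001], [0.9, -0.435, -0.0], [-0.0, 0.001, -1.0]]
force: [-1.6, -1.1, 5.8]
grip_width: 0.0116
```

```bash
python3 st.py
```

```text
12.75 pos [ 0.5867 -0.0816  0.0412] cam~ 0.516 F [-1.6 -1.1  5.8] T [-0.209  0.242  0.139] 0.0116 j6 0.112 tq6 -0.193
```

>>> arm_command([
  [0, 0, 0, 0.25],
  [0, 0, 0, 0.5],
])

```text
t: 12.92
position: [0.5867, -0.0816, 0.0412]
tcp_rot: [[0.474, 0.881, 0.001], [0.881, -0.474, -0.0], [-0.0, 0.001, -1.0]]
force: [-0.9, -1.9, 5.1]
grip_width: 0.0121
```

```bash
python3 st.py
```

```text
12.92 pos [ 0.5867 -0.0816  0.0412] cam~ 0.5597 F [-0.9 -1.9  5.1] T [-0.236  0.264  0.171] 0.0121 j6 0.156 tq6 -0.185
```

>>> arm_command([
  [0, 0, 0, 0.25],
  [0, 0, 0, 0.5],
])

```text
t: 13.08
position: [0.5867, -0.0816, 0.0412]
tcp_rot: [[0.512, 0.859, 0.001], [0.859, -0.512, -0.0], [-0.0, 0.001, -1.0]]
force: [-2.1, -0.9, 5.6]
grip_width: 0.0116
```

```bash
python3 st.py
```

```text
13.08 pos [ 0.5867 -0.0816  0.0412] cam~ 0.6033 F [-2.1 -0.9  5.6] T [-0.249  0.245  0.194] 0.0116 j6 0.199 tq6 -0.154
```

>>> arm_command([
  [0, 0, 0, 0.25],
  [0, 0, 0, 0.5],
])

```text
t: 13.25
position: [0.5867, -0.0816, 0.0412]
tcp_rot: [[0.549, 0.836, 0.001], [0.836, -0.549, -0.0], [-0.0, 0.001, -1.0]]
force: [-1.1, -1.8, 5.2]
grip_width: 0.0119
```

```bash
python3 st.py
```

```text
13.25 pos [ 0.5867 -0.0816  0.0412] cam~ 0.647 F [-1.1 -1.8  5.2] T [-0.256  0.226  0.167] 0.0119 j6 0.243 tq6 -0.149
```

>>> arm_command([
  [0, 0, 0, 0.25],
  [0, 0, 0, 0.5],
])

```text
t: 13.42
position: [0.5867, -0.0816, 0.0412]
tcp_rot: [[0.585, 0.811, 0.001], [0.811, -0.585, -0.0], [0.0, 0.001, -1.0]]
force: [-2.0, -2.2, 5.0]
grip_width: 0.012
```

```bash
python3 st.py
```

```text
13.42 pos [ 0.5867 -0.0816  0.0412] cam~ 0.6905 F [-2.  -2.2  5. ] T [-0.313  0.162  0.166] 0.012 j6 0.286 tq6 -0.14
```

>>> arm_command([
  [0, 0, 0, 0.25],
  [0, 0, 0, 0.5],
])

```text
t: 13.58
position: [0.5868, -0.0816, 0.0412]
tcp_rot: [[0.62, 0.785, 0.001], [0.785, -0.62, -0.001], [0.0, 0.001, -1.0]]
force: [-0.5, -1.8, 4.5]
grip_width: 0.0119
```

```bash
python3 st.py
```

```text
13.58 pos [ 0.5868 -0.0816  0.0412] cam~ 0.7341 F [-0.5 -1.8  4.5] T [-0.264  0.196  0.223] 0.0119 j6 0.33 tq6 -0.129
```

>>> arm_command([
  [0, 0, 0, 0.25],
  [0, 0, 0, 0.5],
])

```text
t: 13.75
position: [0.5868, -0.0817, 0.0412]
tcp_rot: [[0.653, 0.757, 0.001], [0.757, -0.653, -0.001], [0.0, 0.001, -1.0]]
force: [-1.3, -1.6, 5.3]
grip_width: 0.0116
```

```bash
python3 st.py
```

```text
13.75 pos [ 0.5868 -0.0817  0.0412] cam~ 0.7777 F [-1.3 -1.6  5.3] T [-0.301  0.172  0.228] 0.0116 j6 0.374 tq6 -0.086
```

>>> arm_command([
  [0, 0, 0, 0.2],
  [0, 0, 0, 0.4],
])

```text
t: 13.92
position: [0.5868, -0.0816, 0.0412]
tcp_rot: [[0.679, 0.734, 0.001], [0.734, -0.679, -0.001], [0.0, 0.001, -1.0]]
force: [-0.9, -1.4, 5.3]
grip_width: 0.0119
```

```bash
python3 st.py
```

```text
13.92 pos [ 0.5868 -0.0816  0.0412] cam~ 0.8123 F [-0.9 -1.4  5.3] T [-0.323  0.234  0.294] 0.0119 j6 0.408 tq6 0.031
```

>>> arm_command([
  [0, 0, 0, 0],
])

```text
t: 14.0
position: [0.5868, -0.0817, 0.0412]
tcp_rot: [[0.679, 0.734, 0.001], [0.734, -0.679, -0.001], [0.0, 0.001, -1.0]]
force: [-2.2, -2.4, 4.5]
grip_width: 0.0116
```

```bash
python3 st.py; python3 look.py 10 150,400,0,240;python3 st.py
```

```text
14.0 pos [ 0.5868 -0.0817  0.0412] cam~ 0.8124 F [-2.2 -2.4  4.5] T [-0.314  0.188  0.236] 0.0116 j6 0.408 tq6 0.485
14.05 [ 0.5868 -0.0817  0.0412] [0.6785 0.7346 0.0008] [-1.  -1.6  5.7] [-0.29  0.22  0.25] 0.011839890180834601
2.3333333333333335
14.05 pos [ 0.5868 -0.0817  0.0412] cam~ 0.8118 F [-1.  -1.6  5.7] T [-0.286  0.219  0.248] 0.0118 j6 0.408 tq6 0.321
```

View pics/w10.png

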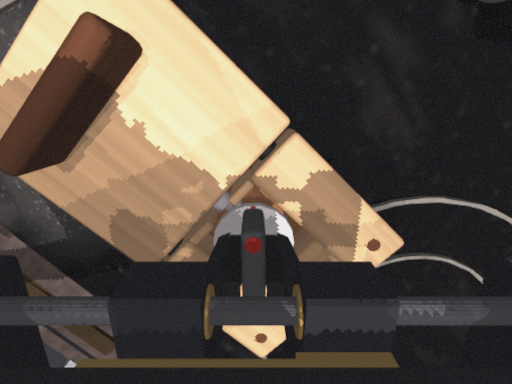

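>>> arm_command([
  [0, 0, 0, 0.15],
  [0, 0, 0, 0.3],
])

```text
t: 14.22
position: [0.5868, -0.0817, 0.0412]
tcp_rot: [[0.698, 0.716, 0.001], [0.716, -0.698, -0.001], [0.0, 0.001, -1.0]]
force: [0.2, -1.8, 5.7]
grip_width: 0.0118
```

```bash
python3 st.py
```

```text
14.22 pos [ 0.5868 -0.0817  0.0412] cam~ 0.8382 F [ 0.2 -1.8  5.7] T [-0.309  0.205  0.305] 0.0118 j6 0.434 tq6 0.094
```

>>> arm_command([
  [0, 0, 0, 0.15],
])

```text
t: 14.3
position: [0.5868, -0.0817, 0.0412]
tcp_rot: [[0.707, 0.707, 0.001], [0.707, -0.707, -0.001], [0.0, 0.001, -1.0]]
force: [0.2, -2.3, 3.5]
grip_width: 0.0116
```

```bash
python3 st.py
```

```text
14.3 pos [ 0.5868 -0.0817  0.0412] cam~ 0.8513 F [ 0.2 -2.3  3.5] T [-0.257  0.224  0.353] 0.0116 j6 0.447 tq6 0.133
```

>>> arm_command([
  [0, 0, 0, 0],
])

```text
t: 14.38
position: [0.5868, -0.0817, 0.0412]
tcp_rot: [[0.707, 0.707, 0.001], [0.707, -0.707, -0.001], [0.0, 0.001, -1.0]]
force: [-1.3, -2.1, 5.6]
grip_width: 0.0116
```

```bash
python3 st.py
```

```text
14.38 pos [ 0.5868 -0.0817  0.0412] cam~ 0.8513 F [-1.3 -2.1  5.6] T [-0.291  0.177  0.311] 0.0116 j6 0.447 tq6 0.488
```

The moment is now about 0.33 N m, against roughly 0.155 while turning freely. That's a pull of about 15 N, so I'll stop here, release and lift.

>>> arm_command([
  [0, 0, 0, 0],
  [0, 0, 0, 0],
  [0, 0, 0, 0],
  [0, 0, 0, 0],
  [0, 0, 0, 0],
], jaw=-0.1)

```text
t: 14.8
position: [0.5862, -0.0812, 0.0404]
tcp_rot: [[0.706, 0.708, -0.001], [0.708, -0.706, 0.0], [-0.0, -0.001, -1.0]]
force: [-0.3, 0.2, 0.4]
grip_width: 0.0431
```

>>> arm_command([
  [0, 0, -0.015, 0],
  [0, 0, -0.04, 0],
  [0, 0, -0.07, 0],
  [0, 0, -0.1, 0],
  [0, 0, -0.12, 0],
  [0, 0, -0.12, 0],
])

```text
t: 15.3
position: [0.5894, -0.0823, 0.1662]
tcp_rot: [[0.706, 0.708, 0.008], [0.708, -0.706, -0.003], [0.004, 0.008, -1.0]]
force: [0.9, 0.1, 1.0]
grip_width: 0.0482
```

```bash
python3 look.py 11
python3 - <<'E'
import cv2
a=cv2.imread('pics/w11.png')
cv2.imwrite('pics/w11c.png',cv2.resize(a[90:260,120:350],None,fx=3.2,fy=3.2,interpolation=cv2.INTER_CUBIC))
E
```

```text
15.35 [ 0.5881 -0.0818  0.1634] [0.7062 0.708  0.0051] [-0.  -0.7 -0.1] [ 0.03 -0.   -0.04] 0.04819440067760787
```

View pics/w11c.png

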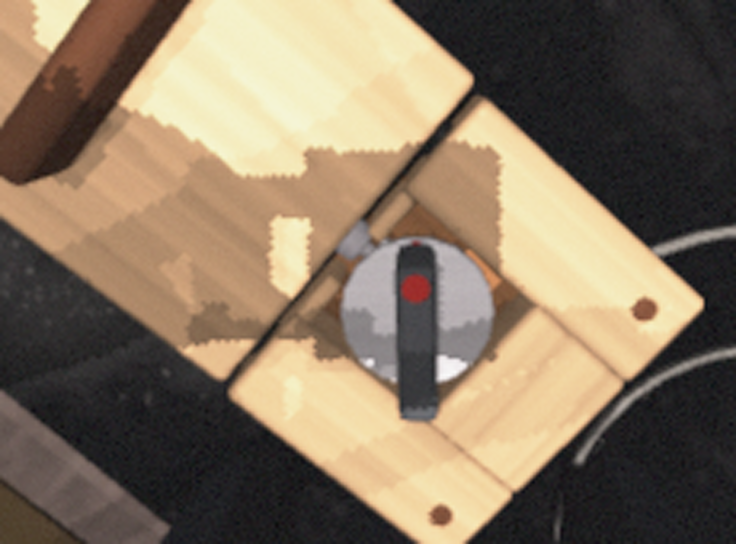

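View pics/w11.png

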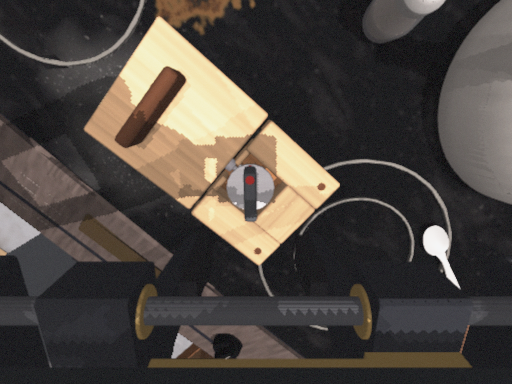

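```bash
python3 -c "
from cell import robot
print(robot.sign_off())"
```

```text
the job is handed in; nothing more can be done
None
```

The leaf is slid home and the cam is turned to an estimated 15 N pull, which is in the tight range. I handed the job in at about 15.4 s of the 61 s, and the hand-in gives no verdict.

- **Sliding the leaf:** I gripped the rail, lined the leaf up with the channel and slid the stud in. The leaf came up against the buffers: the force rose by about 15 N per mm, up to 12.5 N. I then eased off and let go.
- **Turning the cam:** I turned the wing grip clockwise from about -0.14 to 0.85 rad. The moment was about 0.155 N m while turning freely. From about 0.73 rad it rose, reaching 0.31–0.35 N m when I stopped.
- **Last checks:** After I let go, the wing had not sprung back. The leaf sat square to the main board with a narrow, even gap, the other things visible looked untouched, and the raised gripper was touching nothing.
- **Uncertain:** The pull is worked out from noisy moment readings, so it could be off by about 3 N. Early camera readings of the main board's position differed by about 2 mm, and its angle by about 0.02 rad, so I used values in between. While I gripped the wing there was a steady vertical force of about 5 N on the tool, which went away on release.

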